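# Find the stiff screwdriver carousel and make it ready for oiling

## Task

One of the three revolving screwdriver stands has a dragging bearing: push the screwdrivers of each stand round by hand, on by at least one screwdriver place, to feel which one does not run on freely. Take that stand by its knob and set it down upright in the empty rubber-lined round tray, without dropping it, and only then flip the oil pot's hinged cap up to about upright and leave it open, ready for oiling. Leave the two free-running stands standing where they are and do not knock the other things about.

Things in the scene. Friction and masses are not known exactly. Their poses are not given: they have to be found in the camera images.
- stand_1_knob (a point): Centre of the carrying knob of a revolving screwdriver stand (three stands look the same). Knob: plain aluminium cylinder 28 mm across, 118 to 152 mm above the stand's underside; the point is on the stand's axis, 135 mm above the underside, z up. Knob, pillar and steel foot (112 mm across, 15 mm high) are one piece that does not turn. About 0.8 kg, loose on the bench.
- stand_2_knob (a point): As stand_1_knob, for another stand. The carrier of each stand is two aluminium discs 116 mm across (upper one's top 63 mm above the underside) with six fixed upright screwdrivers, equally spaced on a circle of 50 mm radius: handles 11 mm thick, 63 to 115 mm above the underside. Push a handle sideways with the fingers to turn the carrier.
- stand_3_knob (a point): As stand_1_knob, for another stand. On a free stand the carrier takes almost no force and coasts on for a second or more after a brisk push; on the one dragging stand it takes about 0.7 N at the handles and stops as soon as the push ends.
- carrier_1 (a joint): Angle (rad, adds up over whole turns, positive anticlockwise from above) of the carrier of stand_1, which turns without stops on its ball bearing about the stand's axis; starts within 0.1 of 0. At 0 one of the six screwdrivers lies along the +x axis of stand_1_knob.
- carrier_2 (a joint): As carrier_1, for the carrier of stand_2, measured from the +x axis of stand_2_knob.
- carrier_3 (a joint): As carrier_1, for the carrier of stand_3, measured from the +x axis of stand_3_knob.
- tray_floor (a point): Centre of the floor of the empty round aluminium tray lined with black rubber (not the ten-well palette at the back): 170 mm across inside, rim 10 mm high above the bench, floor 3 mm above the bench; fixed. z up.
- cap (a joint): Hinge angle (rad) of the oil pot's cap: 0 shut, 1.57 upright, stop at 1.8; a stiff hinge, the cap stays where it is left (about 0.6 N at the tab moves it).
- cap_tab (a point): Point on the straight tab of the oil pot's flat round cap (66 mm): tab 16 mm wide, 8 mm thick, sticking out 30 mm past the cap on the side away from the hinge. The point is half-way through its thickness, 11 mm from its free end, 19 mm clear of the cap's round part, 50 mm above the bench when shut. x from tab to hinge, y along the hinge line, z out of the cap's top; they turn with the cap.
- cap_hinge (a point): Middle of the cap's hinge line, 90 mm from cap_tab, 48 mm above the bench, fixed on the oil pot: an aluminium cylinder 64 mm across and 46 mm high on a foot 80 mm across, its axis 38 mm from the hinge; fixed. x points away from the tab, y along the hinge line; the cap opens about +y: the tab rises and swings over towards +x.
- movement: Round aluminium movement holder with a brass watch movement, 44 mm across, 24 mm high; bystander, origin at the underside.
- loupe: Black eye loupe, 36 mm across, 30 mm high; bystander, origin at the underside.
- tweezers: Steel tweezers lying flat, 135 mm long, 9 mm high; bystander, origin at the underside.
- crystal: Clear watch-crystal ring, 52 mm across, 9 mm high; bystander, origin at the underside.
- blower: Rubber dust blower standing on its base, 60 mm across, 105 mm high; bystander, origin at the underside.
- jar: Closed glass jar, 64 mm across, 75 mm high; bystander, origin at the underside.
- brush: Brush lying flat, about 150 mm long; bystander, origin at the underside.
Not all that is in view belongs to the job. What is shaped like the part that bears cap but blue or purple is not meant.

How it is judged:
By the outcome, as a careful person would: the job done as asked, in the order asked, and still so for the second after the job is handed in, with the robot touching nothing.
It also fails if it takes over 72 s, if anything falls off the work surface, if the arm or the gripper's body presses on something with over 40 N, if the wrist force passes 120 N, or if a joint passes its speed limit or range.

## Robot

A 6-joint arm with a two-finger parallel gripper is mounted at the origin on the work surface. World frame = base frame: x ahead of the robot, y to its left, z up, the work surface at z = 0. Lengths are in mm, angles in rad, forces in N, time in s.
With the tool pointing down it reaches from about 350 to 875 mm from the base axis. Payload 4.2 kg.
Tool frame: the origin (TCP) lies midway between the tips of the shut fingers; the grasp point (between the pads) lies 19 mm behind it; z points along the fingers, y is the line along which they close (so a half turn about z gives the same grasp; the last joint's range is limited). The gripper opens to 85 mm and grips with 20 to 120 N. Pads are 22 mm wide; open, the fingers measure 114 mm over their backs; the gripper's body (76 mm by 85 mm) begins 54 mm behind the grasp point. The pads swing forward as they close: fully open they stand 13 mm farther back than shut.
Start: joints at [1.431, 0.385, 0.008, 0, -1.194, -0.259], TCP at [242.662, 575.946, 231.312] pointing down, gripper open.
Joint ranges: [-3.14, 3.14], [-1.21, 2.06], [-1.07, 1.41], [-3.16, 2.05], [-2.99, -0.16], [-3.1, 3.1]. Speed limits (rad/s): [2.79, 2.79, 3.14, 3.14, 3.14, 3.14].

## Interface

Orientations are given as a unit quaternion [w, x, y, z].
In Python, from plant import env gives the robot as it stands.
- The arm moves only by the tool send_rows, never from a script. Its argument "series" is a list that holds one entry, the list of rows, each a list of 5 numbers: the shift along the world's x, y, z in m, then the turn about the world's z in degrees, then the opening, from -1 (shut) to 1 (fully open), so that 0 is half open. A call has exactly 10 rows; each row is the pose to reach, as a shift and turn from the pose commanded when the call began; what a row does not reach only later rows make up. A row lasts 1/10 s, in which the tool goes at most 50 mm and 8.59 degrees, less where a joint would pass 70% of its speed; a pose out of reach is approached as far as the arm can. A call with a gripper value outside its range is refused whole. The fingers move at their own pace and stop on an object; "force" is the grip in N (left out, the last holds). Time passes only in rows, so rows that repeat a pose let the fingers close, or fill a call up. It gives the time, the measured TCP pose, the force, the opening and the grip force at its end, in the units of the state.
- env.get_obs(): the state, without advancing time (a new reading comes with each control period).
- env.read_camera(name): name is "side" or "top"; returns a dict with "frame" (400x640x3 uint8, red, green, blue), "camera_matrix" (3x3 intrinsics, pixels), "R" (3x3) and "t" (3): a world point X has camera coordinates R X + t. Camera axes: x right, y down, z forward; pixel columns grow to the right and rows downward; lengths in mm; the calibration is good to about 2 mm. A picture is of the moment at which its call begins. There is no depth.
- env.sign_off(): hands the job in; it is judged then, once.
The state is a dict: "time": time; "q": joint angles; "qvel": joint speeds; "joint_efforts": joint torques, N m; "position": TCP position; "ee_rot": TCP orientation; "contact_force": force on the tool from outside, world axes, zero at the start; "ft_torque": the same for the moment, N m; "grip_width": finger opening in mm; "gripper_force": force on a finger pad.
Only numpy, scipy, OpenCV 4.12 (cv2) and the standard library are available. Lean on these libraries where they do the work, as an engineer would, in place of code of your own. Each camera call takes 0.05 s, during which the arm holds its last target. There are 200 camera calls.

## Working session

There is one attempt and no reset: what is moved stays moved. The work goes in short steps, Python scripts to look and compute and a tool call to move; the robot and the scene stay as the last step left them, time stands still between calls to the robot, and variables do not carry over. Pictures are saved under pics/ and viewed, at most 10 in all, crops included, and the job is handed in when it is done.

Besides the shell and the picture viewer there is one more tool, called after "Request:" as name(argument=value, ...), one argument or row to a line, values as JSON. send_rows: Moves the arm, as the interface text tells. Its arguments: {"type":"object","properties":{"series":{"type":"array"},"force":{"type":"number"}},"required":["series"]}

```bash
ls; mkdir -p pics; cat > h.py <<'E'
import numpy as np, cv2
from plant import env
def cam(n):
    c=env.read_camera(n); return c["frame"],np.array(c["camera_matrix"]),np.array(c["R"]),np.array(c["t"])
def ray(c,u,v,z):
    _,K,R,t=c; d=R.T@np.linalg.solve(K,[u,v,1]); o=-R.T@t
    return (o+d*(z-o[2])/d[2]).round(1)
def proj(c,X):
    _,K,R,t=c; p=K@(R@np.array(X,float)+t); return (p[:2]/p[2]).round(1)
E
python3 - <<'E'
from h import *
for n in("top","side"):
    c=cam(n); cv2.imwrite(f"pics/{n}0.png",c[0][:,:,::-1]); print(n,-c[2].T@c[3],c[2].round(3).tolist(),c[1].round(1).tolist())
print(env.get_obs())
E
```

```text
pics
top [ 421.94073471   13.98988578 1225.52344259] [[-0.007, -1.0, 0.0], [-0.998, 0.007, -0.062], [0.062, -0.001, -0.998]] [[402.7, 0.0, 320.2], [0.0, 402.7, 201.8], [0.0, 0.0, 1.0]]
side [ 329.11913577  868.12357488 1051.65714842] [[-0.988, -0.156, -0.005], [-0.112, 0.726, -0.678], [0.11, -0.669, -0.735]] [[516.4, 0.0, 321.2], [0.0, 516.4, 203.9], [0.0, 0.0, 1.0]]
{'time': 0.1, 'q': array([ 1.43057848e+00,  3.85501695e-01,  6.75722235e-03, -4.11987445e-04,
       -1.19404350e+00, -2.58587519e-01]), 'qvel': array([ 0.00135421, -0.00274664,  0.00359543,  0.00046907, -0.0007682 ,
        0.0008364 ]), 'joint_efforts': array([-4.47579305e-04, -3.93318951e+01,  1.88929868e+01,  4.19790030e+00,
       -2.58908804e-03,  7.31495334e-06]), 'position': array([242.49190137, 575.46306641, 230.31904761]), 'ee_rot': array([ 1.00540708e-03,  9.80169515e-01, -1.98158253e-01, -1.32232025e-04]), 'contact_force': array([-0.67985394,  0.70417547,  0.15893968]), 'ft_torque': array([-0.0019205 ,  0.05656835,  0.03608131]), 'gripper_force': 0.0, 'grip_width': 85.38526069783344}
```

View pics/top0.png

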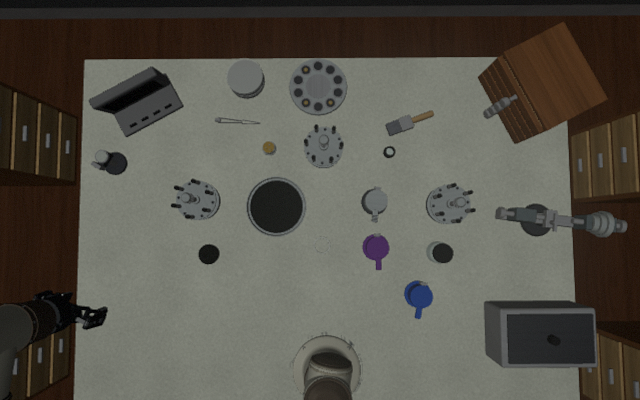

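View pics/side0.png

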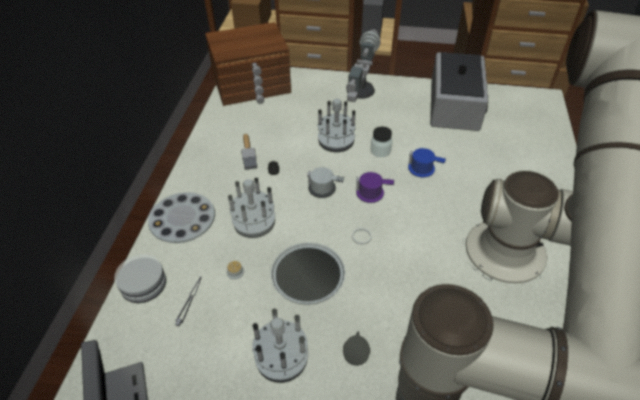

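Top view: stands sit at about (195,200), (323,146) and (450,203), the tray at (276,206), and the grey oil pot at (375,201) with its tab towards the robot at (375,218). Look-alikes for the cap tab are purple (376,247) and blue (419,294), both excluded by colour. The ten-well palette (319,86) is not the tray. I'll check this with close crops.

```bash
python3 - <<'E'
from h import *
T=cv2.imread("pics/top0.png");S=cv2.imread("pics/side0.png")
a=cv2.resize(T[120:235,165:485],None,fx=2.5,fy=2.5,interpolation=cv2.INTER_CUBIC)
b=[cv2.resize(S[y:y+80,x:x+70],(266,304),interpolation=cv2.INTER_CUBIC) for x,y in((240,305),(220,165),(300,90))]
cv2.imwrite("pics/crop.png",np.vstack([a,np.hstack(b+[np.zeros((304,2,3),np.uint8)])]))
c=cam("top")
g=cv2.cvtColor(T,cv2.COLOR_BGR2GRAY)
m=((g<60)*255).astype(np.uint8)
n,l,st,ce=cv2.connectedComponentsWithStats(m)
for i in range(1,n):
    if 40<st[i,4]<5000 and 80<ce[i][0]<560: print(st[i],ce[i].round(1),ray(c,*ce[i],3))
E
```

```text
[314  62   8   8  52] [317.5  65.5] [922.7  18.4   3. ]
[  93   67   89   48 1199] [135.7  93.3] [838.6 581.1   3. ]
[302  66   8   8  41] [305.5  69.7] [909.8  55.8   3. ]
[326  66   8   8  52] [329.6  69.4] [910.1 -19.1   3. ]
[242  76  22  22  72] [255.   90.4] [845.2 212.3   3. ]
[294  76   9   8  56] [297.8  79.4] [878.9  79.9   3. ]
[334  76   8   8  51] [337.5  79.4] [878.1 -43.3   3. ]
[294  89   8   8  52] [297.7  92.3] [838.3  80.1   3. ]
[334  88   8   9  53] [337.5  92. ] [838.5 -42.8   3. ]
[314 103   8   8  51] [317.6 106.3] [793.8  19.    3. ]
[126 105  57  32 114] [153.9 120.9] [751.7 523.2   3. ]
[383 146  12  12  57] [388.4 152.4] [ 648.7 -197.3    3. ]
[ 97 152  30  23 431] [114.1 163.4] [620.3 642.5   3. ]
[ 250  181   53   52 2120] [275.8 206.3] [485.5 147.8   3. ]
[362 190  10  24  71] [365.5 203. ] [ 493.7 -124.8    3. ]
[526 204  21   9 114] [536.7 207.7] [ 475.8 -644.9    3. ]
[506 208  44  28 382] [529.  225.1] [ 423.4 -619.5    3. ]
[363 235  25  35 512] [375.4 248.8] [ 354.9 -152.8    3. ]
[432 243  21  20 311] [442.3 252.8] [ 341.6 -354.5    3. ]
[199 245  20  19 311] [208.4 253.8] [343.4 351.3   3. ]
[405 281  27  38 588] [417.8 296.3] [ 212.5 -277.7    3. ]
[ 507  314   88   50 4308] [550.2 338.5] [  85.6 -669.5    3. ]
[ 304  349   48   51 1488] [330.1 377.5] [-23.2 -12.9   3. ]
```

View pics/crop.png

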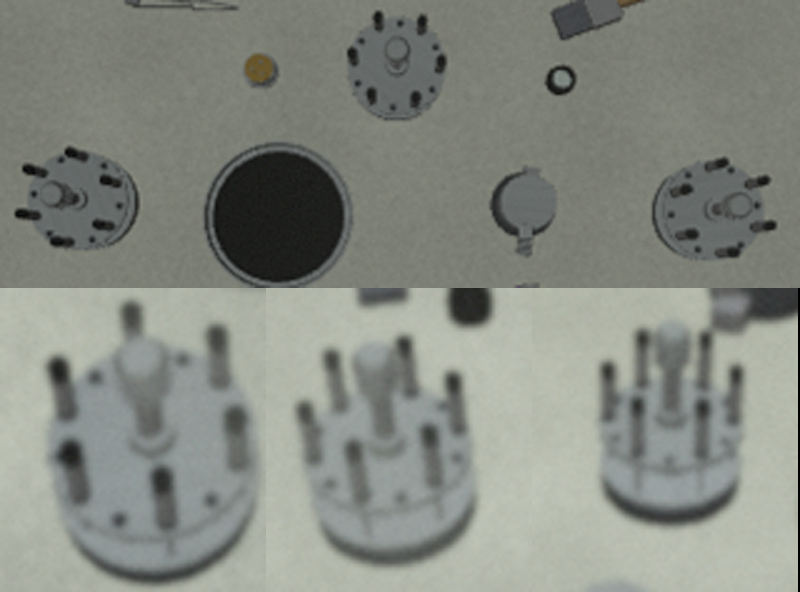

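The crops confirm three alike six-handle stands, with knob tops at crop (52,195), (397,50) and (741,207). The grey pot cap is at (527,203), its tab end at (524,256) and its hinge lug at (532,171).

```bash
python3 - <<'E'
from h import *
c=cam("top"); f=lambda u,v,z: ray(c,165+u/2.5-.3,120+v/2.5-.3,z)
kn={'L':(52,195),'M':(397,50),'R':(741,207)}
hd={'L':[(68,152),(27,168),(18,213),(54,241),(95,224),(104,179)],'M':[(379,15),(422,18),(441,58),(415,95),(372,92),(352,53)],'R':[(725,162),(766,180),(771,226),(735,252),(678,236),(677,190)]}
for k in kn:
    K=f(*kn[k],152); H=np.array([f(*p,115) for p in hd[k]]); m=H.mean(0)
    print(k,"knob",K,"handle mean",m.round(1)); d=(H-m)[:,:2]; a=np.arctan2(d[:,1],d[:,0]); 
    print(np.hypot(*d.T).round(),np.degrees(a).round(), "phase mod60",np.degrees(np.angle(np.exp(6j*a).mean())/6).round(1))
print("cap c",f(527,203,54),"tab end",f(524,256,54),"hinge",f(532,171,50),"tab px",f(524,245,54))
s=cam("side")
for k in kn: 
    print(proj(s,f(*kn[k],152)))
print(proj(s,f(525,245,50)))
E
```

```text
L knob [502.5 372.9 152. ] handle mean [504.  375.3 115. ]
[50. 49. 51. 50. 49. 51.] [  -8.   50.  111.  172. -129.  -69.] phase mod60 -8.8
M knob [656.8   3.  152. ] handle mean [659.1   2.8 115. ]
[50. 51. 49. 49. 50. 50.] [  23.  -34.  -94. -156.  146.   87.] phase mod60 25.2
R knob [ 484.6 -363.3  152. ] handle mean [ 486.2 -358.9  115. ]
[51. 55. 54. 50. 62. 57.] [  -1.  -57. -113. -169.  120.   69.] phase mod60 5.0
cap c [ 496.7 -148.3   54. ] tab end [ 435.  -143.8   54. ] hinge [ 534.5 -155.3   50. ] tab px [ 447.8 -144.    54. ]
[275.6 321.9]
[246.8 181.8]
[336.1 100.2]
[337.9 178.5]
```

Stands are at L (503,374), M (658,3) and R (485,-362). I'll start with L: approach with the fingers shut, coming down just outside a gap between handles.

Request:
send_rows(
  series=[
    [[0.03,-0.037,0,0,-1],[0.06,-0.074,0,0,-1],[0.09,-0.111,0,0,-1],[0.12,-0.148,0,0,-1],[0.15,-0.185,0,0,-1],[0.186,-0.23,0,0,-1],[0.186,-0.23,-0.02,0,-1],[0.186,-0.23,-0.06,0,-1],[0.186,-0.23,-0.1,0,-1],[0.186,-0.23,-0.139,0,-1]],
  ],
)

```text
time: 1.25
position: [428.8, 345.6, 91.2]
ee_rot: [-0.0, 0.98, -0.198, 0.0]
contact_force: [-0.0, 1.0, -0.4]
grip_width: -0.1
gripper_force: 0.0
```

Request:
send_rows(
  series=[
    [[0.021,0.008,0,0,-1],[0.025,0,0,0,-1],[0.034,-0.012,0,0,-1],[0.046,-0.021,0,0,-1],[0.06,-0.027,0,0,-1],[0.0745,-0.0285,0,0,-1],[0.0865,-0.0275,0,0,-1],[0.116,-0.03,0,0,-1],[0.146,-0.041,0,0,-1],[0.171,-0.055,0,0,-1]],
  ],
)

```text
time: 2.25
position: [602.0, 291.2, 92.3]
ee_rot: [-0.0, 0.98, -0.198, 0.001]
contact_force: [-0.0, 0.1, 0.6]
grip_width: 0.1
gripper_force: 0.0
```

```bash
cat > coast.py <<'E'
import sys
from h import *
C=np.array([float(v) for v in sys.argv[1:3]]); n=sys.argv[3]
F={"top":[],"side":[]}
for i in range(4):
    for k in F: F[k].append(cam(k))
out=[]
for k,L in F.items():
    p=proj(L[0],[*C,90]).astype(int); x,y=p[0]-40,p[1]-40
    G=[cv2.GaussianBlur(c[0][y:y+80,x:x+80],(3,3),0).astype(float) for c in L]
    print(k,[np.percentile(abs(G[i+1]-G[i]),[99,99.8]).round() for i in range(3)],"0-3",np.percentile(abs(G[3]-G[0]),[99,99.8]))
    out.append(np.hstack([cv2.resize(c[0][y:y+80,x:x+80,::-1],(200,200)) for c in L]))
cv2.imwrite(f"pics/c_{n}.png",np.vstack(out)); print(env.get_obs()["time"])
E
python3 coast.py 503 374 L
```

```text
top [array([33., 39.]), array([37., 55.]), array([20., 26.])] 0-3 [36. 47.]
side [array([37., 50.]), array([20., 29.]), array([ 8., 11.])] 0-3 [61. 77.]
2.65
```

View pics/c_L.png

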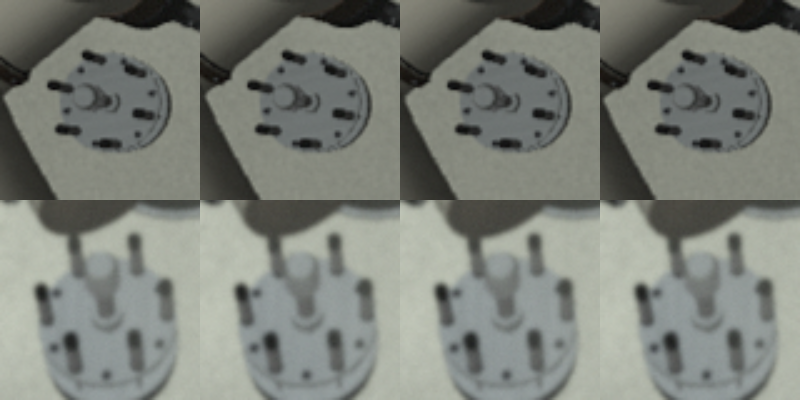

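Picture: the L carrier stands still between frames right after the push (handles in the same place), so L probably drags. Checking how far it turned.

```bash
python3 - <<'E'
from h import *
c=cam("top"); p=proj(c,[503,374,90]).astype(int)-40
H=np.array([ray(c,p[0]+u/2.5,p[1]+v/2.5,115) for u,v in((87,54),(50,85),(58,129),(98,143))])
C=np.array([503.8,375.3]); d=H[:,:2]-C;print(np.hypot(*d.T).round(),np.degrees(np.arctan2(d[:,1],d[:,0])).round())
print("knob",ray(c,p[0]+87/2.5,p[1]+95/2.5,152))
E
```

```text
[49. 50. 51. 50.] [   8.   73.  132. -173.]
knob [504.4 369.4 152. ]
```

L turned about 79° (past one place) and stopped at once. Next is M, from its +y side.

Request:
send_rows(
  series=[
    [[0.005,-0.04,0.0,0,-1],[0.01,-0.08,0.0,0,-1],[0.014,-0.12,0.0,0,-1],[0.018,-0.16,0.0,0,-1],[0.022,-0.19,0.0,0,-1],[0.024,-0.216,0.0,0,-1],[0.024,-0.216,0.0,0,-1],[0.024,-0.216,0.0,0,-1],[0.034,-0.236,0.0,0,-1],[0.034,-0.236,0.0,0,-1]],
  ],
)

```text
time: 3.7
position: [634.3, 55.2, 92.5]
ee_rot: [-0.0, 0.98, -0.198, 0.0]
contact_force: [0.4, 0.2, 0.6]
grip_width: 0.3
gripper_force: 0.0
```

Request:
send_rows(
  series=[
    [[0.008,0.003,0,0,-1],[0.022,0.005,0,0,-1],[0.036,0.004,0,0,-1],[0.049,-0.001,0,0,-1],[0.061,-0.008,0,0,-1],[0.07,-0.018,0,0,-1],[0.075,-0.025,0,0,-1],[0.088,-0.047,0,0,-1],[0.101,-0.07,0,0,-1],[0.114,-0.095,0,0,-1]],
  ],
)

```text
time: 4.7
position: [748.0, -40.2, 92.4]
ee_rot: [-0.0, 0.98, -0.198, -0.0]
contact_force: [0.1, 0.3, -0.5]
grip_width: -0.4
gripper_force: 0.0
```

```bash
python3 coast.py 658 3 M
```

```text
top [array([53., 76.]), array([50., 67.]), array([43., 63.])] 0-3 [69.01 88.  ]
side [array([54., 75.]), array([43., 60.]), array([34., 48.])] 0-3 [ 82.    105.602]
5.1
```

View pics/c_M.png

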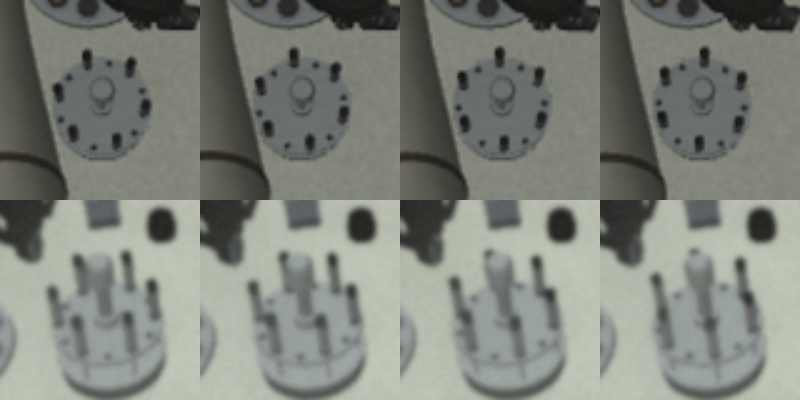

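M keeps turning through all four frames, so it runs free. Now R, from its +y side.

Request:
send_rows(
  series=[
    [[-0.025,-0.035,0.0,0,-1],[-0.05,-0.07,0.0,0,-1],[-0.075,-0.105,0.0,0,-1],[-0.1,-0.14,0.0,0,-1],[-0.125,-0.175,0.0,0,-1],[-0.15,-0.21,0.0,0,-1],[-0.175,-0.245,0.0,0,-1],[-0.195,-0.277,0.0,0,-1],[-0.195,-0.277,0.0,0,-1],[-0.215,-0.291,0.0,0,-1]],
  ],
)

```text
time: 6.1
position: [534.1, -330.6, 92.8]
ee_rot: [0.0, 0.98, -0.197, 0.001]
contact_force: [0.6, 0.4, -1.2]
grip_width: -0.2
gripper_force: 0.0
```

Request:
send_rows(
  series=[
    [[-0.005,0.007,0,0,-1],[-0.016,0.016,0,0,-1],[-0.028,0.023,0,0,-1],[-0.042,0.026,0,0,-1],[-0.055,0.026,0,0,-1],[-0.069,0.022,0,0,-1],[-0.076,0.019,0,0,-1],[-0.103,0.013,0,0,-1],[-0.131,0.006,0,0,-1],[-0.155,0.003,0,0,-1]],
  ],
)

```text
time: 7.1
position: [376.5, -328.7, 92.3]
ee_rot: [0.0, 0.98, -0.198, 0.0]
contact_force: [-0.7, 0.1, 0.1]
grip_width: -0.0
gripper_force: 0.0
```

```bash
python3 coast.py 485 -362 R
```

```text
top [array([50., 76.]), array([44., 69.]), array([38., 59.])] 0-3 [68.01 91.  ]
side [array([48., 61.]), array([39., 51.]), array([30., 38.])] 0-3 [75.01  94.602]
7.5
```

View pics/c_R.png

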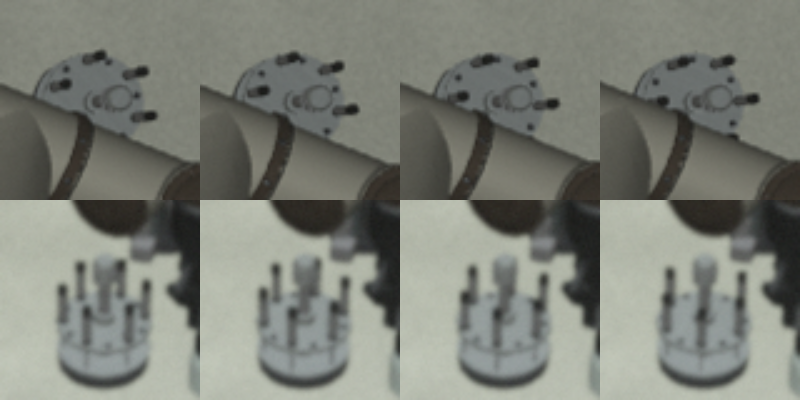

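R runs free too, so L drags. I'll measure L's knob again while the arm is away.

```bash
python3 - <<'E'
from h import *
t=cam("top"); s=cam("side")
a=cv2.resize(t[0][170:230,155:235],(400,300),interpolation=cv2.INTER_CUBIC)
b=cv2.resize(s[0][305:389,235:347],(400,300),interpolation=cv2.INTER_CUBIC)
cv2.imwrite("pics/L2.png",np.hstack([a,b])[:,:,::-1])
for k in((503.5,374.5),(503.5,370)): print(k,"top crop",(proj(t,[*k,152])-[155,170])*5,"side crop",(proj(s,[*k,152])-[235,305])*3.571)
E
```

```text
(503.5, 374.5) top crop [149.5 136.5] side crop [142.4829  62.8496]
(503.5, 370) top crop [158.  136.5] side crop [144.2684  55.3505]
```

View pics/L2.png

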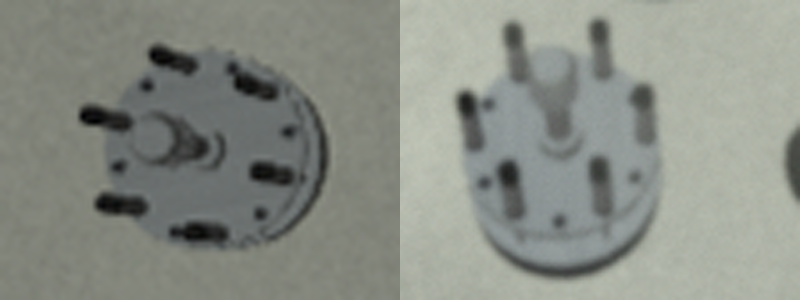

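Picture: L's knob top is at crop top (151,140) and side (155,66), which puts L near (501,374), not tipped. Handles lie at about 10°+60k, so I'll turn the closing line to 40°, in the gaps.

Request:
send_rows(
  series=[
    [[0.005,0.01,0.045,0,-1],[0.01,0.03,0.09,-3,-0.5],[0.015,0.07,0.11,-6,0],[0.02,0.115,0.11,-10,0.2],[0.028,0.16,0.11,-14,0.2],[0.036,0.205,0.11,-18,0.2],[0.044,0.25,0.11,-22,0.2],[0.052,0.295,0.11,-27,0.2],[0.06,0.34,0.11,-27,0.2],[0.068,0.385,0.11,-27,0.2]],
  ],
)

```text
time: 8.6
position: [445.8, 59.3, 202.6]
ee_rot: [-0.0, 0.907, -0.421, 0.0]
contact_force: [1.2, -0.1, 0.4]
grip_width: 50.7
gripper_force: 0.0
```

Request:
send_rows(
  series=[
    [[0.008,0.045,0,0,0.2],[0.016,0.09,0,0,0.2],[0.024,0.135,0,0,0.2],[0.032,0.18,0,0,0.2],[0.04,0.225,0,0,0.2],[0.047,0.265,0,0,0.2],[0.052,0.295,0,0,0.2],[0.055,0.317,0,0,0.2],[0.055,0.317,0,0,0.2],[0.055,0.317,0,0,0.2]],
  ],
)

```text
time: 9.6
position: [500.2, 374.2, 201.5]
ee_rot: [0.001, 0.907, -0.421, -0.0]
contact_force: [-0.6, 0.3, 0.2]
grip_width: 51.3
gripper_force: 0.0
```

```bash
python3 - <<'E'
from h import *
o=env.get_obs(); P=o["position"];print(P,o["ee_rot"],o["grip_width"])
t=cam("top"); s=cam("side")
p=proj(s,[501,374,150]).astype(int);q=proj(t,[501,374,150]).astype(int)
f=lambda I,p:cv2.resize(I[p[1]-50:p[1]+50,p[0]-50:p[0]+50],(400,400),interpolation=cv2.INTER_CUBIC)
cv2.imwrite("pics/g.png",np.hstack([f(t[0],q),f(s[0],p)])[:,:,::-1])
E
```

```text
[500.22650195 374.23771529 201.54163813] [ 7.10495603e-04  9.07046344e-01 -4.21030114e-01 -2.61164400e-04] 51.27635198477772
```

View pics/g.png

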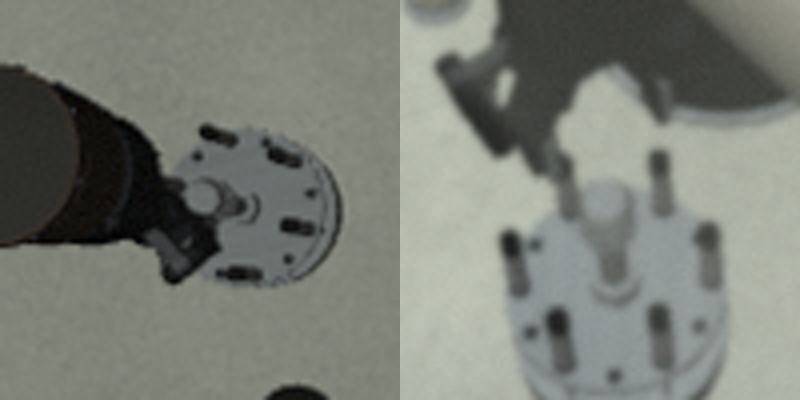

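Picture: the finger tips straddle the knob (tips at crop (540,165) and (660,115), knob at (607,200)). Descending and closing.

Request:
send_rows(
  series=[
    [[0,0,-0.03,0,0.2],[0,0,-0.055,0,0.2],[0,0,-0.075,0,0.2],[0,0,-0.085,0,0.2],[0,0,-0.085,0,0.0],[0,0,-0.085,0,-0.2],[0,0,-0.085,0,-0.35],[0,0,-0.085,0,-0.6],[0,0,-0.085,0,-0.8],[0,0,-0.085,0,-1]],
  ],
  force=60,
)

```text
time: 10.7
position: [502.3, 375.3, 119.5]
ee_rot: [-0.003, 0.907, -0.421, 0.001]
contact_force: [3.8, 1.7, 5.2]
grip_width: 26.4
gripper_force: 59.3
```

Request:
send_rows(
  series=[
    [[0,0,0,0,-1],[0,0,0,0,-1],[0,0,0.005,0,-1],[0,0,0.01,0,-1],[0,0,0.015,0,-1],[0,0,0.02,0,-1],[0,0,0.027,0,-1],[0,0,0.034,0,-1],[0,0,0.04,0,-1],[0,0,0.04,0,-1]],
  ],
)

```text
time: 11.7
position: [501.2, 374.5, 158.8]
ee_rot: [-0.001, 0.907, -0.421, 0.0]
contact_force: [0.3, 0.6, -5.3]
grip_width: 26.6
gripper_force: 59.4
```

Request:
send_rows(
  series=[
    [[-0.001,-0.01,0,0,-1],[-0.002,-0.03,0,0,-1],[-0.004,-0.06,0,0,-1],[-0.006,-0.09,0,0,-1],[-0.008,-0.12,0,0,-1],[-0.01,-0.15,0,0,-1],[-0.012,-0.18,0,0,-1],[-0.014,-0.205,0,0,-1],[-0.015,-0.22,0,0,-1],[-0.015,-0.226,0,0,-1]],
  ],
)

```text
time: 12.7
position: [485.1, 146.2, 157.3]
ee_rot: [0.0, 0.907, -0.422, -0.0]
contact_force: [-0.2, 1.0, -6.9]
grip_width: 26.0
gripper_force: 59.6
```

Request:
send_rows(
  series=[
    [[0,0,0,0,-1],[0,0,-0.005,0,-1],[0,0,-0.01,0,-1],[0,0,-0.015,0,-1],[0,0,-0.02,0,-1],[0,0,-0.025,0,-1],[0,0,-0.029,0,-1],[0,0,-0.032,0,-1],[0,0,-0.033,0,-1],[0,0,-0.034,0,-1]],
  ],
)

```text
time: 13.7
position: [485.8, 148.0, 123.3]
ee_rot: [-0.0, 0.907, -0.421, 0.0]
contact_force: [0.3, 0.4, -6.8]
grip_width: 26.2
gripper_force: 59.6
```

```bash
python3 - <<'E'
from h import *
o=env.get_obs(); print(o["position"],o["contact_force"],o["grip_width"])
t=cam("top"); s=cam("side")
f=lambda c:cv2.resize(c[0][(q:=proj(c,[485,148,50]).astype(int))[1]-60:q[1]+60,q[0]-60:q[0]+60],(400,400),interpolation=cv2.INTER_CUBIC)
cv2.imwrite("pics/p.png",np.hstack([f(t),f(s)])[:,:,::-1])
E
```

```text
[485.79027872 147.97272644 123.33373811] [ 0.28659418  0.39027928 -6.7577616 ] 26.15765390912399
```

View pics/p.png

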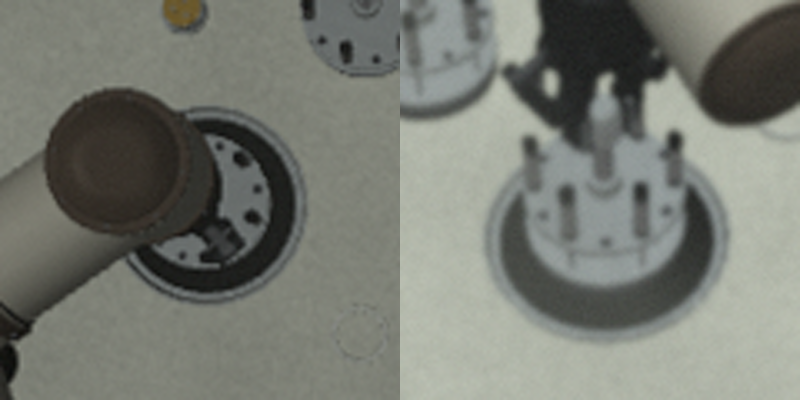

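Picture: the stand hangs upright, well inside the tray and just above the floor (side crop around (605,235)). Lowering gently until it carries its own weight.

Request:
send_rows(
  series=[
    [[0,0,-0.001,0,-1],[0,0,-0.001,0,-1],[0,0,-0.0015,0,-1],[0,0,-0.002,0,-1],[0,0,-0.0025,0,-1],[0,0,-0.003,0,-1],[0,0,-0.003,0,-1],[0,0,-0.003,0,-1],[0,0,-0.003,0,-1],[0,0,-0.003,0,-1]],
  ],
)

```text
time: 14.8
position: [485.9, 147.9, 122.2]
ee_rot: [-0.0, 0.907, -0.421, 0.001]
contact_force: [-4.0, -2.2, 8.0]
grip_width: 26.3
gripper_force: 61.2
```

Down on the floor. Release and rise.

Request:
send_rows(
  series=[
    [[0,0,0.001,0,-1],[0,0,0.001,0,-0.3],[0,0,0.001,0,-0.1],[0,0,0.001,0,0.1],[0,0,0.001,0,0.2],[0,0,0.001,0,0.2],[0,0,0.015,0,0.2],[0,0,0.04,0,0.2],[0,0,0.075,0,0.2],[0,0,0.1,0,0.2]],
  ],
)

```text
time: 15.8
position: [486.3, 148.1, 222.4]
ee_rot: [-0.001, 0.907, -0.421, 0.001]
contact_force: [-0.2, -0.1, -0.5]
grip_width: 51.6
gripper_force: 0.0
```

```bash
python3 - <<'E'
from h import *
# pot geometry: refine with grey masks from first images
h=np.array([534.5,-155.3]);t=np.array([435,-143.8]); u=(t-h)/np.hypot(*(t-h)); print("tab dir deg",np.degrees(np.arctan2(u[1],u[0])),"tab pt",h+90*u)
s=cam("side"); tt=cam("top")
a=np.vstack([np.hstack([cv2.resize(c[0][(q:=proj(c,[480,-148,50]).astype(int))[1]-30:q[1]+30,q[0]-30:q[0]+30],(400,400),interpolation=cv2.INTER_CUBIC) for c in(tt,s)])])
b=cv2.resize(s[0][220:320,240:373],(266,200)); a2=np.zeros((200,800,3),np.uint8); a2[:,:266]=b
a2[:,300:566]=cv2.resize(tt[0][150:250,220:353],(266,200))
cv2.imwrite("pics/pot.png",np.vstack([a,a2])[:,:,::-1])
for z,k in((54,h+90*u),(54,h+101*u)): print("top",(proj(tt,[*k,z])-proj(tt,[480,-148,50]).astype(int)+30)*6.67,"side",(proj(s,[*k,z])-proj(s,[480,-148,50]).astype(int)+30)*6.67)
E
```

```text
tab dir deg 173.40712729240576 tab pt [ 445.09516501 -144.96677787]
top [197.432 284.142] side [286.143 212.106]
top [195.431 309.488] side [312.156 216.775]
```

View pics/pot.png

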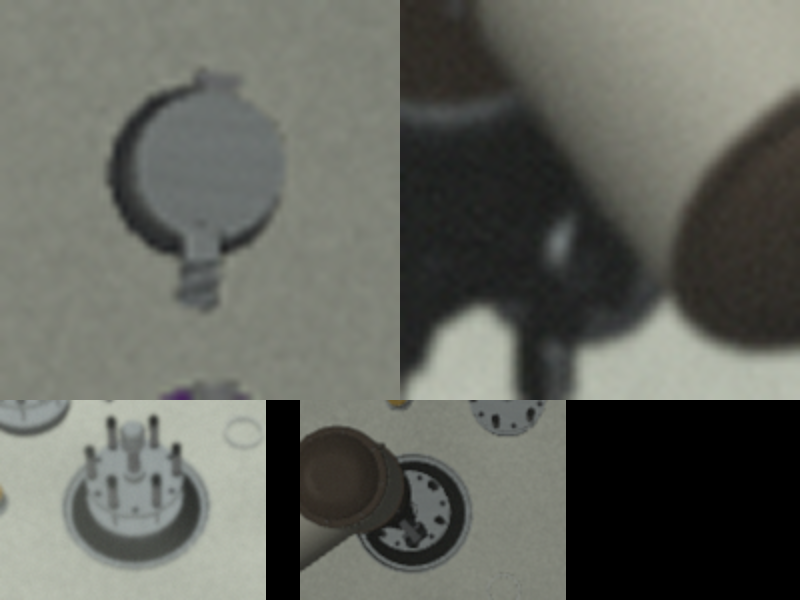

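Picture: the stand is upright and free in the tray. The grey pot's tab end is at crop (196,309) and the hinge at (218,78), matching the computed points. I'll grip the tab by its sides, closing along the hinge line, and swing it in an arc while it pivots in the pads.

Request:
send_rows(
  series=[
    [[-0.005,-0.035,0,5,0.2],[-0.01,-0.075,0,10,0.2],[-0.016,-0.12,0,16,0.2],[-0.022,-0.165,0,22,0.2],[-0.028,-0.21,0,29,0.2],[-0.035,-0.255,0,36,0.2],[-0.041,-0.293,-0.02,43,0.2],[-0.041,-0.293,-0.06,43,0.2],[-0.041,-0.293,-0.1,43,0.2],[-0.041,-0.293,-0.12,43,0.2]],
  ],
)

```text
time: 16.9
position: [441.8, -145.5, 96.7]
ee_rot: [-0.0, 0.998, -0.061, -0.003]
contact_force: [-1.0, -0.3, -0.6]
grip_width: 50.9
gripper_force: 0.0
```

Request:
send_rows(
  series=[
    [[0,0,-0.02,0,0.2],[0,0,-0.04,0,0.2],[0,0,-0.055,0,0.2],[0,0,-0.06,0,0.1],[0,0,-0.06,0,-0.1],[0,0,-0.06,0,-0.3],[0,0,-0.06,0,-0.5],[0,0,-0.06,0,-0.7],[0,0,-0.06,0,-0.9],[0,0,-0.06,0,-1]],
  ],
  force=20,
)

```text
time: 17.9
position: [445.4, -143.5, 41.2]
ee_rot: [-0.001, 0.998, -0.06, 0.001]
contact_force: [-0.2, 10.0, 2.4]
grip_width: 15.3
gripper_force: 21.7
```

Gripped the tab (15 mm). Swinging it up.

Request:
send_rows(
  series=[
    [[0.0005,0.0015,0.008,0,-1],[0.0017,0.0015,0.0156,0,-1],[0.0035,0.0015,0.023,0,-1],[0.006,0.001,0.0307,0,-1],[0.009,0.0005,0.038,0,-1],[0.013,0,0.0447,0,-1],[0.0175,-0.0005,0.051,0,-1],[0.022,-0.001,0.0574,0,-1],[0.0275,-0.0015,0.063,0,-1],[0.0335,-0.002,0.0682,0,-1]],
  ],
)

```text
time: 18.9
position: [477.0, -146.7, 108.5]
ee_rot: [-0.0, 0.998, -0.06, -0.002]
contact_force: [-1.4, 5.3, -2.6]
grip_width: 15.1
gripper_force: 20.2
```

Request:
send_rows(
  series=[
    [[0.0063,-0.0007,0.0047,0,-1],[0.013,-0.0015,0.0087,0,-1],[0.02,-0.0023,0.0115,0,-1],[0.027,-0.0031,0.0151,0,-1],[0.0345,-0.004,0.0172,0,-1],[0.042,-0.0048,0.0188,0,-1],[0.05,-0.0057,0.0196,0,-1],[0.057,-0.0065,0.0198,0,-1],[0.057,-0.0065,0.0198,0,-1],[0.057,-0.0065,0.0198,0,-1]],
  ],
)

```text
time: 19.9
position: [535.6, -153.5, 129.5]
ee_rot: [0.0, 0.998, -0.06, 0.0]
contact_force: [-0.3, 5.1, 2.4]
grip_width: 15.1
gripper_force: 20.5
```

Request:
send_rows(
  series=[
    [[0,0,0,0,-0.6],[0,0,0,0,-0.4],[0,0,0,0,-0.2],[0,0,0,0,0],[0,0,0,0,0.2],[0,0,0,0,0.2],[0,0,0.02,0,0.2],[0,0,0.05,0,0.2],[-0.02,0,0.09,0,0.2],[-0.06,0,0.11,0,0.2]],
  ],
)

```text
time: 20.9
position: [477.7, -153.9, 241.2]
ee_rot: [0.001, 0.998, -0.059, 0.003]
contact_force: [0.0, 0.2, 0.8]
grip_width: 51.3
gripper_force: 0.0
```

Request:
send_rows(
  series=[
    [[-0.03,0,0.03,0,0.2],[-0.06,0.02,0.05,0,0.2],[-0.06,0.06,0.05,0,0.2],[-0.06,0.1,0.05,0,0.2],[-0.06,0.14,0.05,0,0.2],[-0.06,0.17,0.05,0,0.2],[-0.06,0.17,0.05,0,0.2],[-0.06,0.17,0.05,0,0.2],[-0.06,0.17,0.05,0,0.2],[-0.06,0.17,0.05,0,0.2]],
  ],
)

```text
time: 21.9
position: [415.1, 15.6, 288.3]
ee_rot: [0.0, 0.998, -0.061, -0.0]
contact_force: [-0.0, -0.3, -0.0]
grip_width: 51.4
gripper_force: 0.0
```

```bash
python3 - <<'E'
from h import *
c=cam("side"); t=cam("top"); cv2.imwrite("pics/side1.png",c[0][:,:,::-1])
# predicted pixel of upright cap's tab end and cap centre vs shut
h=np.array([534.5,-155.3]); 
for nm,cc in(("side",c),("top",t)):
  for z in(80,98,130,148): print(nm,z,proj(cc,[*h,z]))
# brightness-change extents vs first picture near the pot
for nm,cc in(("side",c),("top",t)):
  o=cv2.imread(f"pics/{nm}0.png")[:,:,::-1].astype(int); d=abs(cc[0].astype(int)-o).max(2)
  p=proj(cc,[500,-150,80]).astype(int); w=(d[p[1]-45:p[1]+45,p[0]-45:p[0]+45]>25).astype(np.uint8)
  n,l,st,ce=cv2.connectedComponentsWithStats(w)
  for i in range(1,n):
    if st[i,4]>15: print(nm,st[i][:4]+[p[0]-45,p[1]-45,0,0],st[i,4])
print(env.get_obs()["time"])
E
```

```text
side 80 [307.4 165. ]
side 98 [307.2 160.1]
side 130 [306.9 151.3]
side 148 [306.8 146.2]
top 80 [379.  187.1]
top 98 [379.9 186.5]
top 130 [381.7 185.3]
top 148 [382.7 184.6]
side [318 122   7  11] 46
side [326 122   4  13] 49
side [333 122  27  41] 714
side [304 145  10  31] 171
side [311 170  21  14] 226
side [334 176  10   7] 60
top [332 154   7   9] 32
top [367 186  19  24] 286
top [383 187   8   3] 17
top [332 206  21  38] 563
top [371 211   7  12] 64
22.0
```

In the side view the new upright region spans (304–314, 145–176), which matches the tab end predicted for an upright cap, (307,146). The old tab area has changed as expected, and the arm is clear.

```bash
python3 -c "
from plant import env
print(env.sign_off())"
```

```text
the job is handed in; nothing more can be done
None
```

I handed the job in at about 22 s. The stand nearest (501, 374) was the dragging one and now stands upright in the rubber-lined tray, the grey oil pot's cap is open to about upright, and the two free-running stands were only pushed round. I did not re-measure those two stands or the other things on the bench afterwards.

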